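# Nuts into the mortar, pestle at the ready

## Robot

A 6-joint arm with a two-finger parallel gripper is mounted at the origin on a cart in front of the work surface, level with it; the furniture and walls round the work are solid. World frame = base frame: x ahead of the robot, y to its left, z up, the work surface at z = 0. Lengths are in m, angles in rad, forces in N, time in s.
With the tool pointing down it reaches from about 0.375 to 0.9 m from the base axis. Payload 3.1 kg.
Tool frame: the origin (TCP) lies between the finger pads; the fingertips stand 11 mm ahead of it and the grasp point (between the pads) lies 8 mm behind it; z points along the fingers, y is the line along which they close (so a half turn about z gives the same grasp; the last joint's range is limited). The gripper opens to 87 mm and grips with 3 to 60 N. Pads are 19 mm wide; open, the fingers measure 117 mm over their backs; the gripper's body (75 mm by 190 mm) begins 51 mm behind the grasp point.
Start: joints at [-1.315, 0.527, 1.433, -0, 1.181, -0.178], TCP at [0.263, -0.567, 0.234] pointing down, gripper open.
Joint ranges: [-3.08, 3.08], [-0.75, 2.2], [0.22, 2.44], [-1.43, 4.57], [0, 2.65], [-2.85, 2.85]. Speed limits (rad/s): [2.79, 2.79, 3.14, 3.14, 3.14, 3.14].

## Interface

Orientations are given as a unit quaternion [x, y, z, w].
In Python, from rig import get_obs, camera, hand_in gives the robot as it stands.
- The arm moves only by the shell command python3 -m pendant 'ROWS' [FORCE]. ROWS is JSON, a list that holds one entry, the list of rows, each a list of 7 numbers: the shift along the tool's x, y, z in m, then the turn, a rotation vector about the tool's x, y, z in degrees, then the opening, from 0 (shut) to 1 (fully open). In form: [[[x, y, z, ax, ay, az, fingers], ...]]. A call has exactly 5 rows; each row shifts and turns the commanded pose from where the row before left it, along the tool's axes as they then stand; what a row does not reach is not made up. A row lasts 1/8 s, in which the tool goes at most 62.5 mm and 10.7 degrees, less where a joint would pass 70% of its speed; a pose out of reach is approached as far as the arm can. A call with a gripper value outside its range is refused whole. The fingers move at their own pace and stop on an object; FORCE is the grip in N (left out, the last holds). Time passes only in rows, so rows that do not move let the fingers close, or fill a call up. It gives the time, the measured TCP pose, the force, the opening and the grip force at its end, in the units of the state.
- get_obs(): the state, without advancing time (a new reading comes with each control period).
- camera(name): name is "scene" or "top" or "wrist"; returns a dict with "img" (400x640x3 uint8, red, green, blue), "intrinsics" (3x3 intrinsics, pixels), "k1" (the pictures are not rectified: a ray, as slopes to the right and down, at radius r is drawn at 1 + k1 r^2 times it, then the intrinsics apply), "R" (3x3) and "t" (3): a world point X has camera coordinates R X + t; the wrist camera has in their place "T_tool_cam" (4x4, takes a point from camera to tool coordinates, whose origin is the TCP and whose axes are the flange's). Camera axes: x right, y down, z forward; pixel columns grow to the right and rows downward; lengths in m; the calibration is good to about 2 mm. A picture is of the moment at which its call begins: read the wrist's pose just before it. There is no depth.
- hand_in(): hands the job in; it is judged then, once.
The state is a dict: "time": time; "q": joint angles; "joint_velocities": joint speeds; "joint_torque": joint torques, N m; "position": TCP position; "tool_rot": TCP orientation; "ft_force": force on the tool from outside, world axes, zero at the start; "moment": the same for the moment, N m; "grip_width": finger opening in m; "grip_force": force on a finger pad.
Only numpy, scipy, OpenCV 4.12 (cv2) and the standard library are available. Lean on these libraries where they do the work, as an engineer would, in place of code of your own. Each camera call takes 0.05 s, during which the arm holds its last target. There are 200 camera calls.

## Task

Tip all five hazelnuts out of the measuring cup into the steel mortar bowl and stand the empty cup upright on the worktop. Then draw the pestle out of its sloping wooden holder, turn it upright with the thick end down and keep it raised over the middle of the bowl, a little above the rim and touching nothing. Leave the spice jar, the salt shaker and the lemon alone, and finish while still holding the pestle there: do not put it down or let go.

Things in the scene. Friction and masses are not known exactly. Their poses are not given: they have to be found in the camera images.
- cup: Loose steel measuring cup, 0.09 kg, with the nuts, to the left or right of the bowl (holder on the other side). Flared: 48 mm across at the foot, 84 at the rim, 50 high, wall 3. Straight round handle, 13 mm thick, roughly towards the robot: level along -x, 44 mm up, 39 to 122 mm from the cup's axis. Origin: centre of the underside, z up. Nuts roll: it is empty at about 85 degrees of tilt.
- cup_handle (a point): Point on the centre line of the cup's handle, 78 mm from the cup's axis, 44 mm above the foot. Axes as the cup's.
- nut0: Hazelnut, a ball of 16 mm diameter, 10 g, starts in the cup; origin at its centre.
- nut1: Hazelnut, a ball of 16 mm diameter, 10 g, starts in the cup; origin at its centre.
- nut2: Hazelnut, a ball of 16 mm diameter, 10 g, starts in the cup; origin at its centre.
- nut3: Hazelnut, a ball of 16 mm diameter, 10 g, starts in the cup; origin at its centre.
- nut4: Hazelnut, a ball of 16 mm diameter, 10 g, starts in the cup; origin at its centre.
- mortar: Round steel mortar bowl, loose, 0.46 kg, 135 mm in diameter at the rim, 75 mm high, open and hollow (inside about 120 mm wide at the rim and 47 mm at the floor, which lies 10 mm up). Origin: centre of the underside, z up.
- mortar_rim (a point): Centre of the bowl's mouth, at rim height (75 mm above its underside). z up.
- holder: Wooden pestle holder, fixed: base plate 115 x 80 x 12 mm with a round socket tube (outside 49 mm, bore 39 mm, 58 mm deep) sloping 44 degrees from the vertical, its mouth up and towards the holder's -x (roughly towards the robot). Origin: on the underside, 15 mm from the plate's centre towards -x; x along the plate.
- holder_mouth (a point): Centre of the mouth of the holder's socket, 79 mm above the worktop. The axis of the socket runs upward and outward through it, in the holder's frame along (-0.69, 0, 0.72). Axes as the holder's.
- pestle: Round steel pestle, 114 mm long, 0.15 to 0.3 kg; to the touch a cone, 33 mm thick at the head, evenly down to 18 mm near the handle end. Starts head down in the socket, leaning about 51 degrees from the vertical, handle end about 57 mm out. Origin near its middle, off the axis: use the two points.
- pestle_head (a point): Middle of the thick (head) end of the pestle. Its z axis runs along the pestle from head to handle end: this z points straight up when the pestle is upright with its head down.
- pestle_grip (a point): Point on the pestle's axis near the handle end, 92 mm from the head end and 22 mm from the handle end, where it is 20 mm thick and best gripped. Same axes as pestle_head.
- spice_jar: Glass spice jar with screw cap, 44 mm in diameter, 100 mm high, standing behind the work; bystander. Origin: centre of the underside.
- salt_shaker: Round shaker with domed metal top, 44 mm in diameter, 90 mm high, behind the work; bystander. Origin: centre of the underside.
- lemon: Lemon, 76 x 56 x 55 mm, behind the work at the right; bystander. Origin: underside.

How it is judged:
On the way, in this order (a step that is already met when the one before it is completed fails the run):
1. the cup is lifted with the nuts in it (height (world z) of cup above 0.04 m and contact force between the fingers and cup above 0.3 N and distance between each of nut0, nut1, nut2, nut3, nut4 and cup below 0.06 m), for 0.1 s.
2. all five nuts lie in the bowl while the cup is still held over it (horizontal distance between each of nut0, nut1, nut2, nut3, nut4 and mortar_rim below 0.055 m and height (world z) of nut0 between 0.005 and 0.07 m and height (world z) of nut1 between 0.005 and 0.07 m and height (world z) of nut2 between 0.005 and 0.07 m and height (world z) of nut3 between 0.005 and 0.07 m and height (world z) of nut4 between 0.005 and 0.07 m and contact force between the fingers and cup above 0.3 N and height (world z) of cup above 0.04 m), for 0.1 s.
3. the empty cup stands upright on the worktop, let go (height (world z) of cup below 0.02 m and angle between cup's own z axis and vertical below 0.15 rad and contact force between the fingers and cup below 0.1 N and linear speed of cup below 0.03 m/s), for 0.2 s.
4. the pestle is drawn out of its holder in the gripper (contact force between the fingers and pestle above 0.3 N and height (world z) of pestle_head above 0.06 m and contact force between pestle and holder below 0.05 N and distance between pestle_head and holder_mouth above 0.01 m), for 0.1 s.
At the end, for the whole second after the job is handed in: All nuts in the upright bowl; cup upright within 8 deg on the worktop, let go; pestle held still in the gripper, head down within 14 deg of upright, head end within 30 mm of the bowl's axis and 5 to 125 mm above its rim, touching neither bowl nor holder; bystanders within 30 mm (all of step 3 and horizontal distance between each of nut0, nut1, nut2, nut3, nut4 and mortar_rim below 0.055 m and height (world z) of nut0 between 0.005 and 0.07 m and height (world z) of nut1 between 0.005 and 0.07 m and height (world z) of nut2 between 0.005 and 0.07 m and height (world z) of nut3 between 0.005 and 0.07 m and height (world z) of nut4 between 0.005 and 0.07 m and angle between mortar's own z axis and vertical below 0.1 rad and horizontal distance between pestle_head and mortar_rim below 0.03 m and height (world z) of pestle_head between 0.08 and 0.2 m and angle between pestle_head's own z axis and vertical below 0.25 rad and contact force between the fingers and pestle above 0.5 N and contact force between pestle and mortar below 0.05 N and contact force between pestle and holder below 0.05 N and linear speed of pestle below 0.03 m/s and angular speed of pestle below 0.3 rad/s); the arm keeps its last pose, push and grip.
It fails at once if a bystander (spice jar, salt shaker, lemon) is shifted by more than 30 mm (distance of any of spice_jar, salt_shaker, lemon from where it was at the start of the episode above 0.03 m).
It fails at once if the mortar bowl is tipped (angle between mortar's own z axis and vertical above 0.35 rad).
It also fails if it takes over 67 s, if anything falls off the work surface, if the arm or the gripper's body presses on something with over 40 N, if the wrist force passes 120 N, or if a joint passes its speed limit or range.

## Working session

There is one attempt and no reset: what is moved stays moved. The work goes in short steps, Python scripts to look and compute and a shell command to move; the robot and the scene stay as the last step left them, time stands still between calls to the robot, and variables do not carry over. Pictures are saved under pics/ and viewed, at most 10 in all, crops included, and the job is handed in when it is done.

```bash
ls; mkdir -p pics
python3 - <<'E'
from rig import get_obs, camera
import cv2,pickle
o=get_obs();print(o)
for n in("scene","top"):
    c=camera(n);pickle.dump(c,open(f"pics/{n}.pkl","wb"));cv2.imwrite(f"pics/{n}0.png",c["img"][:,:,::-1]);print({k:v for k,v in c.items() if k!="img"})
E
```

```text
pics
{'time': 0.0, 'q': array([-1.31549292e+00,  5.28468346e-01,  1.43385338e+00, -2.11556117e-05,
        1.18139014e+00, -1.78491141e-01]), 'joint_velocities': array([-1.97499989e-03, -7.11330052e-04, -1.42260866e-03, -1.12888409e-03,
       -1.44300701e-04,  4.69339683e-05]), 'joint_torque': array([ 5.79935477e-04, -4.40040672e+01, -1.76590240e+01,  6.31381175e-02,
        5.81319490e-02, -1.66648579e-04]), 'position': array([ 0.26254919, -0.56642689,  0.23258582]), 'tool_rot': array([ 9.76568443e-01,  2.15204446e-01, -5.04599109e-05, -1.05845227e-03]), 'ft_force': array([-0.43033819,  0.28806959,  0.54274927]), 'moment': array([ 0.02706485, -0.02366904,  0.04882314]), 'grip_force': 0.0, 'grip_width': 0.08711142787670734}
{'intrinsics': array([[448.79901709,   0.        , 321.556783  ],
       [  0.        , 448.79901709, 200.37701373],
       [  0.        ,   0.        ,   1.        ]]), 'k1': -0.03346011963945443, 'R': array([[-0.70613538, -0.70805994, -0.00489305],
       [-0.33826117,  0.34339646, -0.87616108],
       [ 0.62205482, -0.61703321, -0.48199358]]), 't': array([0.47764142, 0.2414182 , 0.76486558])}
{'intrinsics': array([[503.90856152,   0.        , 328.79015474],
       [  0.        , 503.90856152, 205.64935898],
       [  0.        ,   0.        ,   1.        ]]), 'k1': -0.1264841946994728, 'R': array([[-0.02514192, -0.99961246, -0.01195069],
       [-0.98206815,  0.02693143, -0.18659273],
       [ 0.18684227,  0.00704509, -0.98236466]]), 't': array([0.13804946, 0.5873319 , 1.22741277])}
```

View pics/scene0.png

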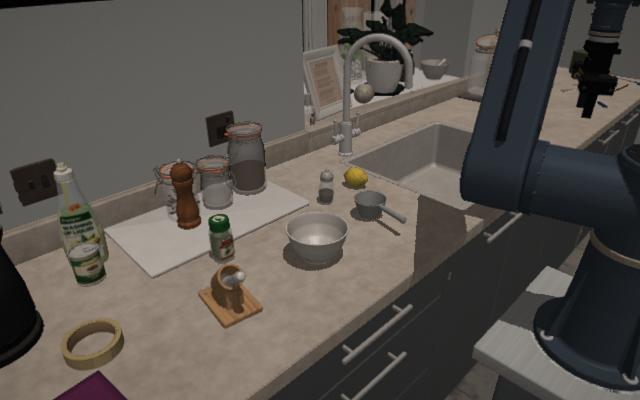

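View pics/top0.png

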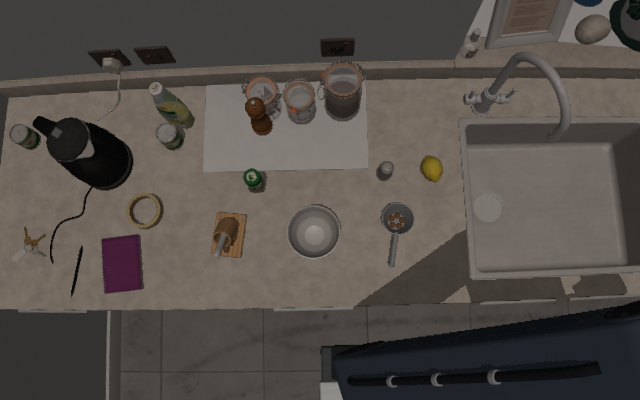

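The scene view shows the bowl at (317,238), the cup at (371,205) with its handle to (403,220), and the holder with the pestle at (230,290). In the top view the bowl is at (314,232), the cup at (397,218) with its handle end at (392,265), and the holder at (228,235). Next I'll enlarge both views to pick points.

Run:
```python
import cv2,pickle
for n,(x0,y0,w,h,s) in {"top":(205,150,225,130,3.5),"scene":(190,165,230,165,3.4)}.items():
    im=pickle.load(open(f"pics/{n}.pkl","rb"))["img"][:,:,::-1]
    c=cv2.resize(im[y0:y0+h,x0:x0+w],None,fx=s,fy=s,interpolation=cv2.INTER_CUBIC)
    c=cv2.convertScaleAbs(c,alpha=1.5)
    for v in range((x0+19)//20*20,x0+w,20):cv2.line(c,(int((v-x0+.5)*s),0),(int((v-x0+.5)*s),6),(0,255,255),1);cv2.putText(c,str(v),(int((v-x0+.5)*s),18),0,.4,(0,255,255),1)
    for v in range((y0+19)//20*20,y0+h,20):cv2.line(c,(0,int((v-y0+.5)*s)),(6,int((v-y0+.5)*s)),(0,255,255),1);cv2.putText(c,str(v),(8,int((v-y0+.5)*s)),0,.4,(0,255,255),1)
    cv2.imwrite(f"pics/{n}1.png",c)
```

```text
(no output)
```

View pics/top1.png

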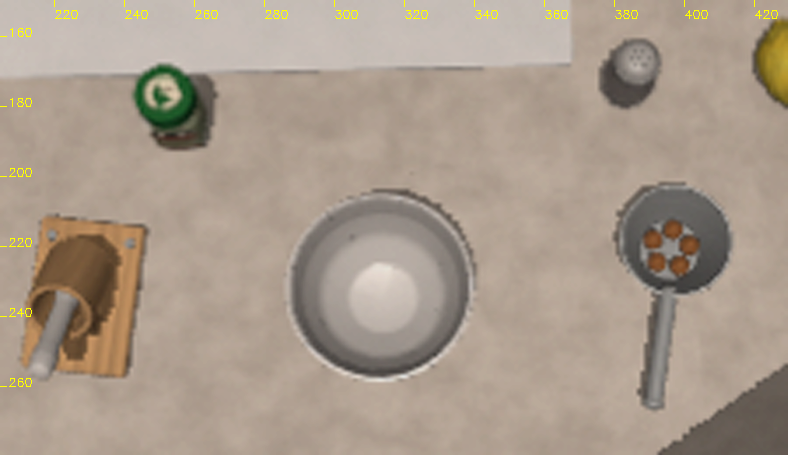

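View pics/scene1.png

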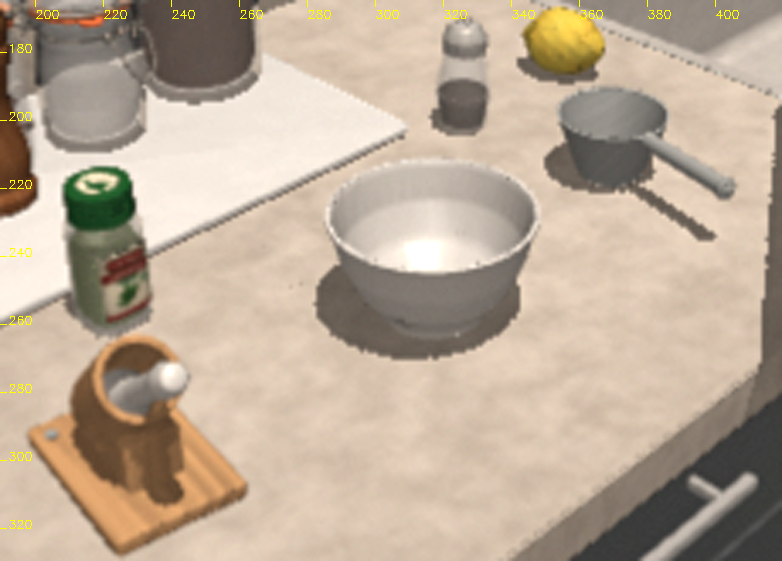

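```bash
cat > h.py <<'E'
import numpy as np,cv2,pickle
from scipy.spatial.transform import Rotation as Ro
def ray(c,p,R=None,t=None):
    R=c["R"] if R is None else R; t=c["t"] if t is None else t
    u=cv2.undistortPoints(np.array([[p]],float),c["intrinsics"],np.array([c["k1"],0,0,0.]))[0,0]
    d=R.T@np.r_[u,1]; return -R.T@t, d/np.linalg.norm(d)
def meet(rs):
    P=[np.eye(3)-np.outer(d,d) for o,d in rs]
    X=np.linalg.solve(sum(P),sum(p@o for p,(o,d) in zip(P,rs)))
    return X,max(np.linalg.norm(p@(X-o)) for p,(o,d) in zip(P,rs))
def wristRt(c,pos,quat):   # world->camera of the wrist camera
    T=np.eye(4);T[:3,:3]=Ro.from_quat(quat).as_matrix();T[:3,3]=pos
    M=np.linalg.inv(T@c["T_tool_cam"]);return M[:3,:3],M[:3,3]
def onz(r,z): o,d=r; return o+d*(z-o[2])/d[2]
E
python3 - <<'E'
from h import *
T=pickle.load(open("pics/top.pkl","rb"));S=pickle.load(open("pics/scene.pkl","rb"))
np.set_printoptions(precision=4,suppress=True)
pts=dict(bowl=((380.5,285.5),(433,215)),cup=((674.5,238.5),(612.5,113)),hend=((652,406),(729,188)),hroot=((668,292),(648,137)),mouth=((60,312),(140,381)),pend=((39,365),(173,378)),pl1=((43,216),(32,433)),pl2=((22,362),(123,552)),pl3=((127,377),(246,488)))
tp=lambda p:np.array(p)/3.5+[204.5,149.5]
sp=lambda p:np.array(p)/3.4+[189.5,164.5]
for k,(a,b) in pts.items():
    print(k,*meet([ray(T,tp(a)),ray(S,sp(b))]))
for k,p in dict(spice=(165,95),salt=(637,62)).items(): print(k,onz(ray(T,tp(p)),.095))
print(onz(ray(T,tp((147,229))),.012), onz(ray(T,(432,168)),.03))
E
```

```text
bowl [0.5251 0.1635 0.0702] 0.0007622359324520054
cup [ 0.5567 -0.051   0.0481] 0.0004375837276251782
hend [ 0.4358 -0.0292  0.0447] 0.0006874727194164087
hroot [ 0.518  -0.0445  0.0458] 0.0006300041032137642
mouth [0.5112 0.393  0.0759] 0.0011310644674018008
pend [0.4699 0.3999 0.1051] 0.00013436496842840977
pl1 [0.5926 0.421  0.0087] 0.0003829754644335337
pl2 [0.4817 0.436  0.0044] 0.0010441760149112534
pl3 [0.4711 0.3586 0.0048] 0.0023721384811995028
spice [0.6627 0.314  0.095 ]
salt [ 0.6775 -0.0248  0.095 ]
[0.5802 0.3408 0.012 ] [ 0.6896 -0.1529  0.03  ]
```

The triangulated points agree with the given sizes: the handle end is 0.123 m from the cup axis, the rim is at z 0.048 and the holder mouth at 0.076. I'll start moving towards the cup and log joint and pose samples so I can fit the arm's kinematics.

```bash
cat > log.py <<'E'
from rig import get_obs
import json,numpy as np
o=get_obs();r={k:(v.tolist() if hasattr(v,'tolist') else v) for k,v in o.items()}
open("log.jsonl","a").write(json.dumps(r)+"\n")
from scipy.spatial.transform import Rotation as Ro
M=Ro.from_quat(o["tool_rot"]).as_matrix()
np.set_printoptions(precision=3,suppress=True)
print("t%.2f"%o["time"],"q",o["q"],"p",o["position"],"x",M[:,0],"z",M[:,2],"F",o["ft_force"],"w%.4f g%.1f"%(o["grip_width"],o["grip_force"]))
E
python3 log.py
python3 -m pendant '[[[0.037,-0.042,0,0,0,0,1],[0.037,-0.042,0,0,0,0,1],[0.037,-0.042,0,0,0,0,1],[0.037,-0.042,0,0,0,0,1],[0.037,-0.042,0,0,0,0,1]]]'; python3 log.py
python3 -m pendant '[[[0.037,-0.042,0,0,0,0,1],[0.037,-0.042,0,0,0,0,1],[0.037,-0.042,0,0,0,0,1],[0.037,-0.042,0,0,0,0,1],[0.02,-0.02,0,0,0,0,1]]]'; python3 log.py
python3 -m pendant '[[[0,0,0,0,0,7,1],[0,0,0,0,0,7,1],[0,0,0,0,0,7,1],[0,0,0,0,0,7,1],[0,0,0,0,0,7,1]]]'; python3 log.py
python3 -m pendant '[[[0,0,0,0,-8,0,1],[0,0,0,0,-8,0,1],[0,0,0,0,-8,0,1],[0,0,0,0,-6,0,1],[0,0,0,0,0,0,1]]]'; python3 log.py
```

```text
t0.10 q [-1.315  0.528  1.434  0.     1.181 -0.178] p [ 0.263 -0.566  0.233] x [0.907 0.42  0.   ] z [-0.     0.002 -1.   ] F [-0.075 -0.138  0.575] w0.0868 g0.0
time: 0.72
position: [0.3425, -0.2969, 0.2334]
tool_rot: [0.977, 0.215, 0.0, -0.0]
ft_force: [0.9, -0.4, -0.4]
grip_width: 0.0869
grip_force: 0.0
t0.72 q [-0.962  0.298  1.847  0.     0.997  0.176] p [ 0.342 -0.297  0.233] x [0.908 0.42  0.   ] z [-0.  0. -1.] F [ 0.945 -0.378 -0.376] w0.0869 g0.0
time: 1.35
position: [0.4153, -0.0549, 0.2334]
tool_rot: [0.976, 0.216, -0.0, -0.0]
ft_force: [-0.3, -0.7, 0.1]
grip_width: 0.0872
grip_force: 0.0
t1.35 q [-0.4    0.251  1.922  0.     0.97   0.734] p [ 0.415 -0.055  0.233] x [ 0.906  0.423 -0.001] z [-0.001  0.001 -1.   ] F [-0.286 -0.725  0.095] w0.0872 g0.0
time: 1.98
position: [0.4155, -0.0574, 0.2333]
tool_rot: [0.996, -0.09, -0.0, -0.0]
ft_force: [-0.9, 0.3, -0.2]
grip_width: 0.0871
grip_force: 0.0
t1.98 q [-0.405  0.252  1.921  0.     0.969  1.347] p [ 0.415 -0.057  0.233] x [ 0.984 -0.18  -0.001] z [-0.001  0.    -1.   ] F [-0.894  0.313 -0.158] w0.0871 g0.0
time: 2.6
position: [0.4165, -0.0578, 0.2322]
tool_rot: [0.962, -0.085, -0.258, -0.023]
ft_force: [-0.3, -0.2, -1.0]
grip_width: 0.0869
grip_force: 0.0
t2.60 q [-0.345  0.502  1.62  -0.084  1.538  1.428] p [ 0.417 -0.058  0.232] x [ 0.852 -0.152 -0.501] z [-0.493  0.088 -0.866] F [-0.291 -0.218 -0.964] w0.0869 g0.0
```

```bash
python3 -m pendant '[[[0,0,0,0,10,0,1],[0,0,0,0,10,0,1],[0,0,0,0,10,0,1],[0,0,0,0,10,0,1],[0,0,0,0,10,0,1]]]'>/dev/null; python3 log.py
python3 -m pendant '[[[0,0,0,0,8,0,1],[0,0,0,0,8,0,1],[0,0,0,0,9,0,1],[0,0,0,0,0,0,1],[0,0,0,0,0,0,1]]]'>/dev/null; python3 log.py
cat > kin.py <<'E'
import numpy as np,json
from scipy.spatial.transform import Rotation as Ro
from scipy.optimize import least_squares
Rz=lambda a:Ro.from_euler('z',a).as_matrix()
Ry=lambda a:Ro.from_euler('y',a).as_matrix()
# p: shoulder x,y,z ; upper arm x,y,z ; forearm x,y,z (elbow->wrist); tool x,y,z ; const yaw
def fk(q,p):
    R=Rz(q[0]); X=R@p[0:3]
    R=R@Ry(q[1]); X=X+R@p[3:6]
    R=R@Ry(q[2]); X=X+R@p[6:9]
    R=R@Rz(q[3])@Ry(q[4]); X=X+R@[p[9],p[10],0]
    R=R@Rz(q[5]+p[12]); X=X+R@[0,0,p[11]]
    return X,R
def data(): return [json.loads(l) for l in open("log.jsonl")]
lo=np.array([-3.08,-.75,.22,-1.43,0,-2.85]);hi=np.array([3.08,2.2,2.44,4.57,2.65,2.85])
def fit():
    D=data()
    def f(p):
        r=[]
        for d in D:
            X,R=fk(np.array(d["q"]),p);T=Ro.from_quat(d["tool_rot"]).as_matrix()
            r+=[*(X-d["position"]),*(0.3*(R-T).ravel())]
        return np.r_[r,1e-3*(p-p0)]
    p0=np.array([0,.1,.2,0,0,.4,0,0,.4,0,0,.25,-np.pi/2])
    best=min((least_squares(f,np.r_[p0[:12],a]) for a in(-1.57,0,1.57,3.14)),key=lambda s:s.cost)
    return best.x,np.abs(best.fun[:-13]).max()
def ik(X,R,p,q0):
    f=lambda q:np.r_[fk(q,p)[0]-X,0.2*(fk(q,p)[1]-R).ravel()]
    s=least_squares(f,np.clip(q0,lo+.01,hi-.01),bounds=(lo,hi));return s.x,np.abs(s.fun).max()
if __name__=="__main__":
    np.set_printoptions(precision=4,suppress=True);p,e=fit();print(p,e);np.save("p.npy",p)
E
python3 kin.py
```

```text
t3.23 q [-0.481  0.136  2.164  0.213  0.508  1.098] p [ 0.415 -0.057  0.235] x [ 0.922 -0.165  0.35 ] z [ 0.344 -0.064 -0.937] F [ 0.707  0.658 -0.533] w0.0868 g0.0
t3.85 q [-0.549  0.14   2.314  0.982  0.315  0.283] p [ 0.423 -0.04   0.233] x [ 0.833 -0.143  0.534] z [ 0.536 -0.026 -0.844] F [ 0.204 -0.345  0.999] w0.0868 g0.0
[ 0.      0.1037  0.2742 -0.      0.0037  0.588   0.1141  0.0037  0.3917
 -0.     -0.      0.2945  1.5708] 7.400430614729058e-07
```

```bash
cat > plan.py <<'E'
from kin import *
p=np.load("p.npy");rng=np.random.default_rng(0)
def ikall(X,R,n=25):
    out=[]
    for _ in range(n):
        q,e=ik(X,R,p,rng.uniform(lo,hi))
        if e<1e-4 and not any(np.abs(q-o).max()<.05 for o in out): out.append(q)
    return out
def tool(th,yaw,flip,phi,axis):
    # pitched forward th; handle axis = unit vec at yaw; then roll phi about -axis (z -> +y)
    R=Rz(yaw)@np.array([[1,0,0],[0,-1,0],[0,0,-1.]])@Ry(th)
    if flip: R=R@Rz(np.pi)
    return Ro.from_rotvec(-phi*axis).as_matrix()@R
E
python3 - <<'E'
from plan import *
np.set_printoptions(precision=2,suppress=True)
yaw=np.radians(-10.2)
for th in (0,25,45):
  for flip in (0,1):
    ax=np.array([np.cos(yaw),np.sin(yaw),0]);R=tool(np.radians(th),yaw,flip,0,ax)
    G=np.array([.557,-.051,.044])-.072*ax
    print("G",th,flip,[q for q in ikall(G+.008*R[:,2],R,12)])
    for dy in (-40,-10,10):
      y2=np.radians(dy);ax=np.array([np.cos(y2),np.sin(y2),0]);lat=np.array([-ax[1],ax[0],0])
      G=np.array([.525,.1635,.16])-.085*ax-.04*lat
      for ph in (0,60,100):
        R=tool(np.radians(th),y2,flip,np.radians(ph),ax)
        print("  P",th,flip,dy,ph,[q for q in ikall(G+.008*R[:,2],R,10)])
E
```

```text
G 0 0 [array([-0.31,  0.69,  1.92, -0.  ,  0.53,  1.44])]
  P 0 0 -40 0 [array([0.17, 0.46, 1.89, 0.  , 0.8 , 2.44])]
  P 0 0 -40 60 [array([ 0.41,  0.9 ,  1.35, -0.42,  1.86,  2.77])]
  P 0 0 -40 100 [array([ 0.43,  1.22,  1.2 , -0.66,  2.38,  2.71])]
  P 0 0 -10 0 [array([0.06, 0.44, 1.93, 0.  , 0.77, 1.81])]
  P 0 0 -10 60 [array([ 0.49,  0.82,  1.6 , -0.75,  1.55,  2.6 ])]
  P 0 0 -10 100 [array([ 0.54,  1.16,  1.48, -1.  ,  2.05,  2.72])]
  P 0 0 10 0 [array([-0.  ,  0.44,  1.92, -0.  ,  0.78,  1.39])]
  P 0 0 10 60 [array([ 0.51,  0.77,  1.8 , -1.01,  1.3 ,  2.58])]
  P 0 0 10 100 [array([ 0.57,  1.14,  1.69, -1.24,  1.85,  2.85])]
G 0 1 [array([-0.31,  0.69,  1.92,  0.  ,  0.53, -1.7 ])]
  P 0 1 -40 0 [array([ 0.17,  0.46,  1.89,  0.  ,  0.8 , -0.7 ])]
  P 0 1 -40 60 [array([ 0.41,  0.9 ,  1.35, -0.42,  1.86, -0.37])]
  P 0 1 -40 100 [array([ 0.43,  1.22,  1.2 , -0.66,  2.38, -0.43])]
  P 0 1 -10 0 [array([ 0.06,  0.44,  1.93,  0.  ,  0.77, -1.33])]
  P 0 1 -10 60 [array([ 0.49,  0.82,  1.6 , -0.75,  1.55, -0.54])]
  P 0 1 -10 100 [array([ 0.54,  1.16,  1.48, -1.  ,  2.05, -0.
[... 1324 characters left out ...]
  1.13,  1.53, -1.09,  1.94,  2.59])]
  P 45 0 -10 0 [array([ 0.25,  0.58,  2.4 ,  3.65,  0.64, -1.68])]
  P 45 0 -10 60 []
  P 45 0 -10 100 []
  P 45 0 10 0 []
  P 45 0 10 60 [array([ 0.5 ,  0.9 ,  2.34,  4.16,  1.26, -2.67])]
  P 45 0 10 100 []
G 45 1 []
  P 45 1 -40 0 [array([ 0.58,  0.59,  2.07, -1.35,  0.77,  0.88])]
  P 45 1 -40 60 [array([ 0.67,  0.88,  1.64, -0.95,  1.55, -0.14])]
  P 45 1 -40 100 [array([ 0.68,  1.13,  1.53, -1.09,  1.94, -0.55])]
  P 45 1 -10 0 [array([0.25, 0.58, 2.4 , 3.65, 0.64, 1.46])]
  P 45 1 -10 60 []
  P 45 1 -10 100 []
  P 45 1 10 0 []
  P 45 1 10 60 [array([0.5 , 0.9 , 2.34, 4.16, 1.26, 0.47])]
  P 45 1 10 100 [array([0.57, 1.25, 2.21, 4.37, 1.81, 0.18])]
```

The kinematic model fits to within a micrometre. I'll grasp the handle from straight above, with the tool turned half round so joint 6 has room to pour. First I'll undo the tilt, turn, and look with the wrist camera.

```bash
cat > to.py <<'E'
from plan import *
from rig import get_obs
def delta(G,R,o=None):
    """G: wanted grasp point; prints shift in present tool axes, rotvec deg"""
    o=o or get_obs();T=Ro.from_quat(o["tool_rot"]).as_matrix();X=np.array(o["position"])
    W=G+.008*R[:,2];q,e=ik(W,R,p,o["q"])
    np.set_printoptions(precision=4,suppress=True)
    print("shift",T.T@(W-X),"turn",np.degrees(Ro.from_matrix(T.T@R).as_rotvec()),"ik",q,"err %.5f"%e)
def cupR(yaw,phi):
    y=np.radians(yaw);return tool(0,y,1,np.radians(phi),np.array([np.cos(y),np.sin(y),0]))
E
python3 -m pendant '[[[0,0,-0.02,0,-8,0,1],[0,0,0,0,-8,0,1],[0,0,0,0,-8,0,1],[0,0,0,0,-8,0,1],[0,0,0,0,0,0,1]]]'>/dev/null
python3 -m pendant '[[[0,0,0,0,0,-10,1],[0,0,0,0,0,-10,1],[0,0,0,0,0,-10,1],[0,0,0,0,0,-10,1],[0,0,0,0,0,-10,1]]]'>/dev/null; 
python3 -m pendant '[[[0,0,0,0,0,-10,1],[0,0,0,0,0,-10,1],[0,0,0,0,0,-10,1],[0,0,0,0,0,-10,1],[0,0,0,0,0,-10,1]]]'>/dev/null; 
python3 -m pendant '[[[0,0,0,0,0,-10,1],[0,0,0,0,0,-10,1],[0,0,0,0,0,-10,1],[0,0,0,0,0,-10,1],[0,0,0,0,0,-10,1]]]'>/dev/null; python3 log.py
python3 - <<'E'
from to import *
ax=np.array([np.cos(np.radians(-10.2)),np.sin(np.radians(-10.2)),0])
delta(np.array([.557,-.051,.15])-.076*ax,cupR(-10.2,0))
E
```

```text
t6.35 q [-0.422  0.196  1.99   0.163  0.861 -1.461] p [ 0.423 -0.029  0.241] x [-0.802  0.594 -0.072] z [ 0.141  0.071 -0.987] F [-0.056  0.274  0.803] w0.0869 g0.0
shift [-0.0453  0.0133  0.1052] turn [  7.0283   5.8927 -25.979 ] ik [-0.3093  0.4858  1.8707  0.      0.7851 -1.702 ] err 0.00000
```

```bash
python3 -m pendant '[[[-0.015,0.004,0.035,2.3,2,-8.7,1],[-0.015,0.004,0.035,2.3,2,-8.7,1],[-0.015,0.004,0.035,2.3,2,-8.7,1],[0,0,0,0,0,0,1],[0,0,0,0,0,0,1]]]'>/dev/null; python3 log.py
python3 - <<'E'
from to import *
from rig import camera
import cv2,pickle
o=get_obs();c=camera("wrist");c["pos"]=o["position"];c["quat"]=o["tool_rot"];pickle.dump(c,open("pics/w1.pkl","wb"));cv2.imwrite("pics/w1.png",c["img"][:,:,::-1])
ax=np.array([np.cos(np.radians(-10.2)),np.sin(np.radians(-10.2)),0])
delta(np.array([.557,-.051,.044])-.076*ax,cupR(-10.2,0))
E
```

```text
t6.97 q [-0.306  0.484  1.881  0.005  0.779 -1.698] p [ 0.478 -0.033  0.141] x [-0.983  0.181  0.003] z [-0.002  0.004 -1.   ] F [ 0.351 -0.748 -1.39 ] w0.0870 g0.0
shift [-0.0048 -0.0034  0.1052] turn [ 0.2169 -0.0749 -0.2507] ik [-0.3093  0.6917  1.9297 -0.      0.5202 -1.702 ] err 0.00000
```

View pics/w1.png

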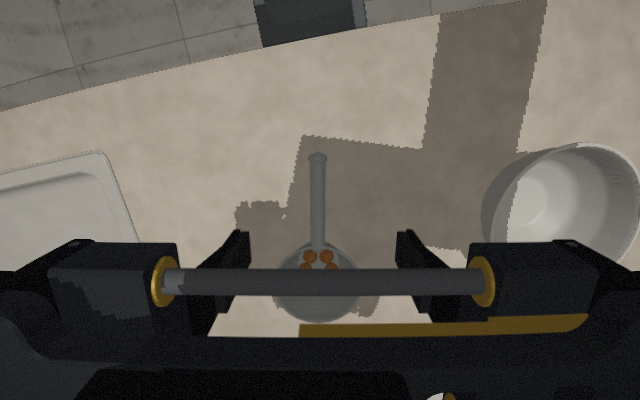

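The wrist view shows the cup handle running straight down the image from (317,156) to (318,243), centred between the fingers, with all five nuts in the cup. I'll check this against the world estimate.

Run:
```python
from h import *
T=pickle.load(open("pics/top.pkl","rb"));c=pickle.load(open("pics/w1.pkl","rb"))
R,t=wristRt(c,c["pos"],c["quat"])
for px,tp in (((317.3,157),(390.8,265.5)),((318,241),(395.4,232.9))):
    r=ray(c,px,R,t);print(onz(r,.044),meet([r,ray(T,tp)]))
```

```text
[ 0.43770057 -0.03179998  0.044     ] (array([ 0.43592663, -0.03037275,  0.04907427]), np.float64(0.0015562966251112423))
[ 0.51277158 -0.04538616  0.044     ] (array([ 0.51974113, -0.04700486,  0.02874218]), np.float64(0.00012783437882506006))
```

```bash
python3 -m pendant '[[[-0.005,-0.004,0.03,0,0,0,1],[0,0,0.03,0,0,0,1],[0,0,0.03,0,0,0,1],[0,0,0.015,0,0,0,1],[0,0,0,0,0,0,1]]]' 45 >/dev/null; python3 log.py
python3 -m pendant '[[[0,0,0,0,0,0,0],[0,0,0,0,0,0,0],[0,0,0,0,0,0,0],[0,0,0,0,0,0,0],[0,0,0,0,0,0,0]]]' 45 >/dev/null; python3 log.py
```

```text
t7.65 q [-0.313  0.693  1.926  0.007  0.525 -1.707] p [ 0.483 -0.038  0.036] x [-0.984  0.181  0.002] z [-0.002  0.004 -1.   ] F [-0.75   0.281 -0.1  ] w0.0872 g0.0
t8.28 q [-0.312  0.694  1.926  0.006  0.525 -1.708] p [ 0.483 -0.038  0.035] x [-0.984  0.18   0.002] z [-0.001  0.004 -1.   ] F [ 0.28  -0.585 -0.218] w0.0446 g0.0
```

```bash
python3 -m pendant '[[[0,0,0,0,0,0,0],[0,0,0,0,0,0,0],[0,0,0,0,0,0,0],[0,0,0,0,0,0,0],[0,0,0,0,0,0,0]]]' 45 >/dev/null; python3 log.py
python3 -m pendant '[[[0,0,0,0,0,0,0],[0,0,0,0,0,0,0],[0,0,0,0,0,0,0],[0,0,-0.01,0,0,0,0],[0,0,-0.02,0,0,0,0]]]' 45 >/dev/null; python3 log.py
```

```text
t8.90 q [-0.312  0.694  1.926  0.006  0.524 -1.708] p [ 0.483 -0.038  0.035] x [-0.984  0.18   0.002] z [-0.001  0.004 -1.   ] F [-0.092 -0.508 -0.61 ] w0.0116 g45.0
t9.53 q [-0.312  0.633  1.915  0.006  0.599 -1.707] p [ 0.483 -0.038  0.065] x [-0.984  0.18   0.005] z [-0.004  0.005 -1.   ] F [ 1.295  0.377 -1.716] w0.0118 g45.0
```

```bash
python3 -m pendant '[[[0,0,-0.025,0,0,0,0],[0,0,-0.025,0,0,0,0],[0,0,-0.025,0,0,0,0],[0,0,-0.025,0,0,0,0],[0,0,-0.01,0,0,0,0]]]' >/dev/null; python3 log.py
python3 - <<'E'
from to import *
y=np.radians(10);ax=np.array([np.cos(y),np.sin(y),0]);lat=np.array([-ax[1],ax[0],0])
G=np.array([.525,.1635,.18])-.09*ax-.04*lat
for ph in (0,45,70,80,88,95): delta(G,cupR(10,ph))
from rig import camera
import cv2
cv2.imwrite("pics/w2.png",camera("wrist")["img"][:,:,::-1])
E
```

```text
t10.15 q [-0.313  0.427  1.836  0.004  0.878 -1.706] p [ 0.484 -0.039  0.177] x [-0.984  0.18  -0.   ] z [ 0.001  0.003 -1.   ] F [-0.474 -0.739 -1.644] w0.0116 g45.0
shift [0.0663 0.1376 0.0054] turn [  0.1807   0.0533 -20.3455] ik [-0.0057  0.4032  1.9086  0.      0.8298 -1.751 ] err 0.00000
shift [0.0643 0.1323 0.003 ] turn [ 44.6969  -7.939  -19.3094] ik [ 0.4276  0.6087  1.8388 -0.8608  1.1261 -0.7561] err 0.00000
shift [0.0637 0.1305 0.0001] turn [ 69.4049 -12.3791 -17.7781] ik [ 0.5504  0.8251  1.7818 -1.0765  1.452  -0.4977] err 0.00000
shift [ 0.0636  0.1302 -0.0012] turn [ 79.2796 -14.1544 -16.9587] ik [ 0.5727  0.9186  1.7586 -1.1382  1.5865 -0.4256] err 0.00000
shift [ 0.0635  0.1301 -0.0024] turn [ 87.1748 -15.5743 -16.2125] ik [ 0.5798  0.994   1.7406 -1.1826  1.695  -0.3754] err 0.00000
shift [ 0.0635  0.1301 -0.0033] turn [ 94.0791 -16.8162 -15.4905] ik [ 0.5782  1.0595  1.7255 -1.219   1.7908 -0.3352] err 0.00000
```

View pics/w2.png

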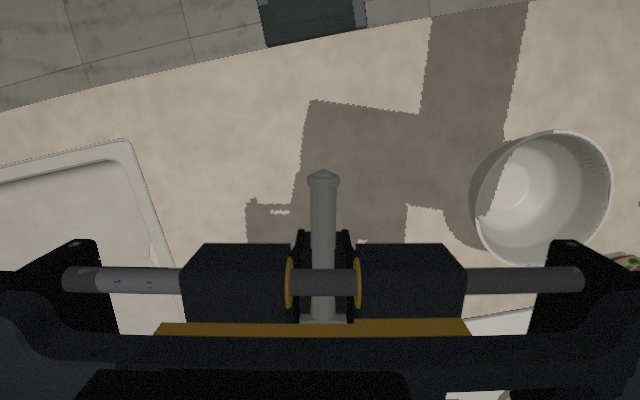

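```bash
python3 -m pendant '[[[0.013,0.027,0.001,0,0,0,0],[0.013,0.028,0.001,0,0,0,0],[0.013,0.028,0.001,0,0,0,0],[0.013,0.028,0.001,0,0,0,0],[0.013,0.027,0.001,0,0,0,0]]]' >/dev/null; 
python3 -m pendant '[[[0,0,0,0,0,-4,0],[0,0,0,0,0,-4,0],[0,0,0,0,0,-4,0],[0,0,0,0,0,-4,0],[0,0,0,0,0,-4.4,0]]]' >/dev/null; python3 log.py
python3 - <<'E'
from to import *
from rig import camera
import cv2
from h import *
c=camera("wrist");M=np.linalg.inv(c["T_tool_cam"])
X=M@np.array([[.046,0,-.008,1],[.039,0,-.008,1]]).T
print(cv2.projectPoints(X[:3].T.copy(),np.zeros(3),np.zeros(3),c["intrinsics"],np.array([c["k1"],0,0,0.]))[0].ravel())
cv2.imwrite("pics/x.png",camera("top")["img"][130:330,180:480,::-1])
cv2.imwrite("pics/s.png",camera("scene")["img"][100:300,200:500,::-1])
a=np.vstack([cv2.imread("pics/x.png"),cv2.imread("pics/s.png")]);cv2.imwrite("pics/ts1.png",cv2.resize(a,None,fx=1.5,fy=1.5))
y=np.radians(10);ax=np.array([np.cos(y),np.sin(y),0]);lat=np.array([-ax[1],ax[0],0])
G=np.array([.525,.1635,.18])-.09*ax-.04*lat
for ph in (0,45,88): delta(G,cupR(10,ph))
E
```

```text
t11.45 q [-0.008  0.408  1.908  0.005  0.83  -1.76 ] p [0.444 0.109 0.17 ] x [-0.984 -0.177  0.003] z [-0.004  0.004 -1.   ] F [ 0.157  0.188 -0.549] w0.0119 g45.0
[325.54307595 178.96180257 325.5010788  192.69770505]
shift [ 0.0004 -0.0001 -0.0017] turn [ 0.2517 -0.1433 -0.026 ] ik [-0.0057  0.4032  1.9086  0.      0.8298 -1.751 ] err 0.00000
shift [ 0.0004 -0.0058 -0.0041] turn [45.2517 -0.1461  0.0316] ik [ 0.4276  0.6087  1.8388 -0.8608  1.1261 -0.7561] err 0.00000
shift [ 0.0004 -0.0081 -0.0095] turn [88.2516 -0.134   0.0894] ik [ 0.5798  0.994   1.7406 -1.1826  1.695  -0.3754] err 0.00000
```

View pics/ts1.png

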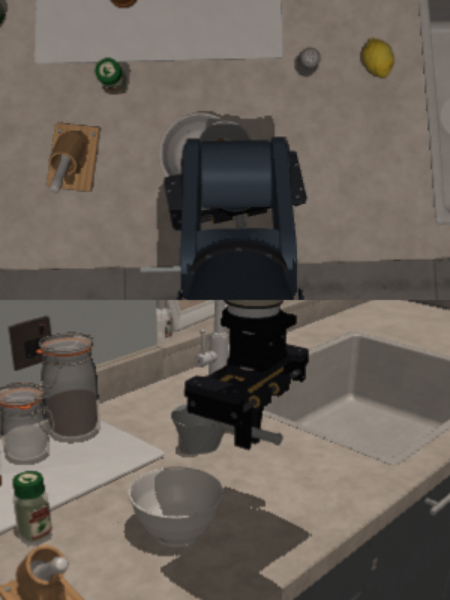

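The scene crop shows the cup level at the gripper and just behind the bowl rim. The handle end projects where expected, so the cup hasn't drooped. Pouring now.

```bash
python3 -m pendant '[[[0,-0.004,-0.005,4,0,0,0],[0,-0.004,-0.005,8,0,0,0],[0,0,0,8,0,0,0],[0,0,0,8,0,0,0],[0,0,0,8,0,0,0]]]' >/dev/null; python3 log.py
python3 -m pendant '[[[0,0,0,6,0,0,0],[0,0,0,6,0,0,0],[0,0,0,5,0,0,0],[0,0,0,4,0,0,0],[0,0,0,3,0,0,0]]]' >/dev/null; python3 log.py
python3 -m pendant '[[[0,0,0,3,0,0,0],[0,0,0,3,0,0,0],[0,0,0,3,0,0,0],[0,0,0,3,0,0,0],[0,0,0,3,0,0,0]]]' >/dev/null; python3 log.py
python3 -m pendant '[[[0,0,0,3,0,0,0],[0,0,0,3,0,0,0],[0,0,0,3,0,0,0],[0,0,0,2,0,0,0],[0,0,0,1,0,0,0]]]' >/dev/null; python3 log.py
python3 - <<'E'
from to import *
from rig import camera
import cv2
a=np.vstack([camera("top")["img"][170:300,240:400,::-1],camera("scene")["img"][150:300,250:410,::-1]]);cv2.imwrite("pics/ts2.png",cv2.resize(a,None,fx=2.1,fy=2.1))
E
```

```text
t12.22 q [ 0.354  0.529  1.852 -0.74   1.03  -0.911] p [0.446 0.102 0.181] x [-0.985 -0.174 -0.001] z [ 0.103 -0.578 -0.809] F [-0.968 -0.164 -0.977] w0.0116 g45.0
t12.85 q [ 0.511  0.725  1.803 -1.001  1.321 -0.596] p [0.446 0.102 0.18 ] x [-0.985 -0.174  0.001] z [ 0.15  -0.851 -0.503] F [ 0.17  -0.522 -1.037] w0.0112 g45.0
t13.47 q [ 0.563  0.865  1.768 -1.107  1.518 -0.468] p [0.446 0.101 0.18 ] x [-0.985 -0.174 -0.   ] z [ 0.168 -0.95  -0.263] F [ 0.225  1.295 -0.855] w0.0117 g45.0
t14.10 q [ 0.579  0.981  1.741 -1.177  1.68  -0.387] p [0.446 0.101 0.181] x [-0.985 -0.174  0.001] z [ 0.174 -0.983 -0.056] F [-0.566 -0.692 -1.12 ] w0.0114 g45.0
```

View pics/ts2.png

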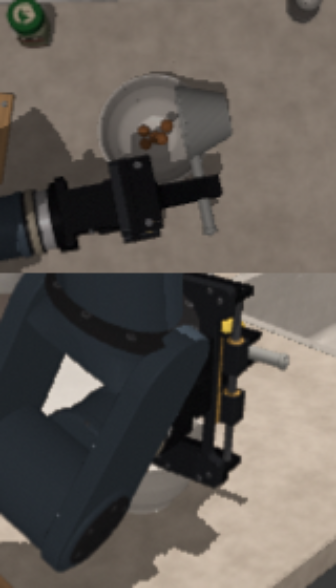

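All five nuts show in the bowl in the top view, grouped around (155,135) in the crop. I'll tip a little further, then bring the cup level and carry it back.

```bash
python3 -m pendant '[[[0,0,0,3,0,0,0],[0,0,0,3,0,0,0],[0,0,0,0,0,0,0],[0,0,0,-8,0,0,0],[0,0,0,-8,0,0,0]]]' >/dev/null; python3 log.py
python3 -m pendant '[[[0,0,0,-8,0,0,0],[0,0,0,-8,0,0,0],[0,0,0,-8,0,0,0],[0,0,0,-8,0,0,0],[0,0,0,-8,0,0,0]]]' >/dev/null
python3 -m pendant '[[[0,0,0,-8,0,0,0],[0,0,0,-8,0,0,0],[0,0,0,-8,0,0,0],[0,0,0,-8,0,0,0],[0,0,0,-6,0,0,0]]]' >/dev/null; python3 log.py
python3 - <<'E'
from to import *
delta(np.array([.48,-.04,.18]),cupR(10,0))
E
```

```text
t14.82 q [ 0.567  0.881  1.765 -1.118  1.542 -0.457] p [0.446 0.101 0.181] x [-0.985 -0.175  0.001] z [ 0.17  -0.957 -0.234] F [ 0.283  0.003 -0.899] w0.0115 g45.0
t16.07 q [-0.039  0.384  1.899  0.032  0.862 -1.806] p [0.445 0.101 0.182] x [-0.985 -0.174 -0.001] z [-0.003  0.024 -1.   ] F [-0.443 -0.369 -1.786] w0.0115 g45.0
shift [-0.0097 -0.1448  0.0069] turn [1.4113 0.0649 0.0126] ik [-0.3157  0.4316  1.8491  0.      0.8609 -2.061 ] err 0.00000
```

```bash
python3 -m pendant '[[[-0.002,-0.029,0.002,1.4,0,0,0],[-0.002,-0.029,0.002,0,0,0,0],[-0.002,-0.029,0.002,0,0,0,0],[-0.002,-0.029,0,0,0,0,0],[-0.002,-0.029,0,0,0,0,0]]]' >/dev/null; python3 log.py
python3 -m pendant '[[[0,0,0.035,0,0,0,0],[0,0,0.035,0,0,0,0],[0,0,0.035,0,0,0,0],[0,0,0.02,0,0,0,0],[0,0,0.005,0,0,0,0]]]' >/dev/null; python3 log.py
```

```text
t16.70 q [-0.315  0.426  1.845 -0.004  0.87  -2.059] p [ 0.48  -0.041  0.176] x [-0.985 -0.175  0.001] z [-0.    -0.003 -1.   ] F [ 1.113  0.36  -0.229] w0.0119 g45.0
t17.32 q [-0.314  0.674  1.931 -0.006  0.539 -2.055] p [ 0.48  -0.04   0.044] x [-0.985 -0.175  0.003] z [-0.003 -0.002 -1.   ] F [ 0.6   -0.118 -0.116] w0.0118 g45.0
```

```bash
python3 -m pendant '[[[0,0,0.004,0,0,0,0],[0,0,0.003,0,0,0,0],[0,0,0.002,0,0,0,0],[0,0,0,0,0,0,0],[0,0,0,0,0,0,0]]]' >/dev/null; python3 log.py
python3 -m pendant '[[[0,0,0,0,0,0,0.4],[0,0,0,0,0,0,0.7],[0,0,0,0,0,0,0.9],[0,0,0,0,0,0,0.9],[0,0,0,0,0,0,0.9]]]' >/dev/null; python3 log.py
python3 -m pendant '[[[0,0,0,0,0,0,0.9],[0,0,-0.02,0,0,0,0.9],[0,0,-0.03,0,0,0,0.9],[0,0,-0.05,0,0,0,0.9],[0,0,-0.06,0,0,0,0.9]]]' >/dev/null; python3 log.py
```

```text
t17.95 q [-0.314  0.691  1.933 -0.006  0.517 -2.055] p [ 0.481 -0.04   0.036] x [-0.985 -0.174  0.   ] z [ 0.    -0.003 -1.   ] F [ 0.053  0.519 -0.427] w0.0116 g45.0
t18.57 q [-0.314  0.691  1.933 -0.006  0.517 -2.055] p [ 0.481 -0.04   0.036] x [-0.985 -0.174  0.001] z [-0.    -0.003 -1.   ] F [-0.409 -0.073  0.497] w0.0536 g0.0
t19.20 q [-0.313  0.392  1.823 -0.004  0.928 -2.057] p [ 0.48  -0.04   0.197] x [-0.985 -0.174  0.003] z [-0.003 -0.002 -1.   ] F [ 1.329 -0.774 -0.316] w0.0782 g0.0
```

The cup is down and released. Next I'll plan the pestle grasp. The grip is 16 mm from the handle end, to keep the fingertips clear of the tube, and I'll compare several tool pitches.

```bash
cat > pes.py <<'E'
from to import *
yw=np.radians(-8)
hx=np.array([np.cos(yw),np.sin(yw),0]);Z=np.array([0,0,1.])
M=np.array([.511,.393,.079]);END=np.array([.470,.400,.106])
lean=np.radians(51);u=-np.sin(lean)*hx+np.cos(lean)*Z
d=-.69*hx+.72*Z
B=np.array([.525,.1635,0])
def PR(th,yaw,flip=0): return tool(np.radians(th),np.radians(yaw),flip,0,Z)
E
python3 - <<'E'
from pes import *
np.set_printoptions(precision=2,suppress=True)
G=END-.016*u;print(G)
for th in (0,10,20,30,40,51):
  for f in (0,1):
    R=PR(th,-8,f);a=ikall(G+.008*R[:,2],R,8);R2=R;b=ikall(G+.075*d+.008*R[:,2],R,8)
    for y in (-8,15,35):
      R=PR(th-51,y,f);c=ikall(B+[0,0,.21]+.008*R[:,2],R,6)
      print(th,f,y,a if y==-8 else "",b if y==-8 else "","|",c)
E
```

```text
[0.48 0.4  0.1 ]
0 0 -8 [array([ 0.51,  0.71,  1.54, -0.  ,  0.88,  2.22])] [array([ 0.57,  0.6 ,  1.6 , -0.  ,  0.94,  2.28])] | [array([0.03, 0.85, 1.16, 0.14, 2.01, 1.74])]
0 0 15   | [array([ 0.15,  0.87,  1.11, -0.1 ,  2.04,  1.45])]
0 0 35   | [array([ 0.24,  0.86,  1.13, -0.31,  1.98,  1.21])]
0 1 -8 [array([ 0.51,  0.71,  1.54,  0.  ,  0.88, -0.92])] [array([ 0.57,  0.6 ,  1.6 , -0.  ,  0.94, -0.87])] | [array([ 0.03,  0.85,  1.16,  0.14,  2.01, -1.4 ])]
0 1 15   | [array([ 0.15,  0.87,  1.11, -0.1 ,  2.04, -1.69])]
0 1 35   | [array([ 0.24,  0.86,  1.13, -0.31,  1.98, -1.93])]
10 0 -8 [array([ 0.56,  0.69,  1.63, -0.18,  0.7 ,  2.4 ])] [array([ 0.63,  0.57,  1.68, -0.17,  0.77,  2.45])] | [array([0.04, 0.77, 1.24, 0.12, 1.84, 1.74])]
10 0 15   | [array([ 0.14,  0.79,  1.2 , -0.08,  1.87,  1.45])]
10 0 35   | [array([ 0.23,  0.78,  1.22, -0.26,  1.81,  1.21])]
10 1 -8 [array([ 0.56,  0.69,  1.63, -0.18,  0.7 , -0.74])] [array([ 0.63,  0.57,  1.68, -0.17,  0.77, -0.69])] | [array([ 0.04,  0.77,  1.24,  0.12,  1.84, -1.41])]
10 1 15   | [array([ 0.14,  0.79,  1.2 , -0.08,  1.87
[... 1347 characters left out ...]
y([ 0.82,  0.62,  1.88, -1.27,  0.58,  0.48])] | [array([ 0.08,  0.54,  1.54,  0.04,  1.26, -1.37])]
40 1 15   | [array([ 0.11,  0.54,  1.52, -0.03,  1.27, -1.71])]
40 1 35   | [array([ 0.14,  0.54,  1.53, -0.09,  1.25, -2.  ])]
51 0 -8 [array([ 0.8 ,  0.81,  1.89,  4.48,  0.7 , -2.14])] [] | [array([0.1 , 0.47, 1.66, 0.  , 1.02, 1.81])]
51 0 15   | [array([0.1 , 0.47, 1.66, 0.  , 1.02, 1.41])]
51 0 35   | [array([ 0.1 ,  0.47,  1.66, -0.  ,  1.02,  1.06])]
51 1 -8 [array([0.8 , 0.81, 1.89, 4.48, 0.7 , 1.01])] [] | [array([ 0.1 ,  0.47,  1.66, -0.  ,  1.02, -1.33])]
51 1 15   | [array([ 0.1 ,  0.47,  1.66,  0.  ,  1.02, -1.73])]
51 1 35   | [array([ 0.1 ,  0.47,  1.66, -0.  ,  1.02, -2.08])]
```

Run:
```python
from pes import *
delta(END-.016*u+[-.02,0,.10],PR(10,-8,1))
```

```text
shift [-0.0603  0.4338  0.0077] turn [  1.4518 -10.0737  18.0023] ik [ 0.5828  0.5276  1.6013 -0.1487  0.8866 -0.7616] err 0.00000
```

```bash
python3 -m pendant '[[[-0.006,0.04,0,0,0,0,0.9],[-0.006,0.045,0,0,0,0,0.9],[-0.006,0.045,0,0,0,0,0.9],[-0.006,0.045,0,0,0,0,0.9],[-0.006,0.045,0,0,0,0,0.9]]]' >/dev/null
python3 -m pendant '[[[-0.006,0.045,0.001,0,0,0,0.9],[-0.006,0.045,0.001,0,0,0,0.9],[-0.006,0.045,0.001,0,0,0,0.9],[-0.006,0.045,0.001,0,0,0,0.9],[-0.006,0.034,0.001,0,0,0,0.9]]]' >/dev/null
python3 -m pendant '[[[0,0,0,0.4,-2.5,4.5,0.9],[0,0,0,0.4,-2.5,4.5,0.9],[0,0,0,0.4,-2.5,4.5,0.9],[0,0,0,0.4,-2.5,4.5,0.9],[0,0,0,0,0,0,0.9]]]' >/dev/null; python3 log.py
python3 - <<'E'
from pes import *
from rig import camera
import cv2,pickle
o=get_obs();c=camera("wrist");c["pos"]=o["position"];c["quat"]=o["tool_rot"];pickle.dump(c,open("pics/w3.pkl","wb"))
im=c["img"][:,:,::-1];cv2.imwrite("pics/w3.png",im)
from h import *
R,t=wristRt(c,c["pos"],c["quat"])
for X in (END,END-.016*u,M): print(cv2.projectPoints(X,cv2.Rodrigues(R)[0],t,c["intrinsics"],np.array([c["k1"],0,0,0.]))[0].ravel())
delta(END-.016*u,PR(10,-8,1))
E
```

```text
t21.07 q [ 0.585  0.526  1.6   -0.152  0.892 -0.76 ] p [0.463 0.398 0.189] x [-0.976  0.134 -0.174] z [ 0.172 -0.028 -0.985] F [ 0.544 -0.207  0.046] w0.0782 g0.0
[328.60304834 198.20317915]
[328.29312713 205.71442134]
[326.48155777 223.98206232]
shift [-0.0018  0.0033  0.1032] turn [-0.2012  0.0354  0.1446] ik [ 0.5639  0.6882  1.6318 -0.1762  0.6956 -0.739 ] err 0.00000
```

View pics/w3.png

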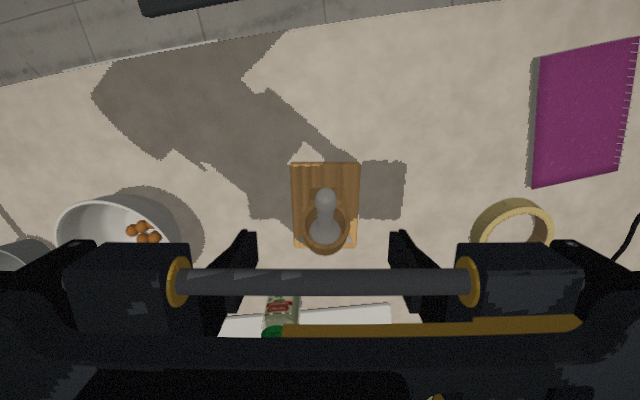

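The pestle end shows at (326,197) and the mouth at (325,225), within 3 px of the prediction, and the five nuts are in the bowl. Descending now.

```bash
python3 -m pendant '[[[-0.002,0.003,0.03,0,0,0,0.9],[0,0,0.03,0,0,0,0.9],[0,0,0.025,0,0,0,0.9],[0,0,0.014,0,0,0,0.9],[0,0,0.004,0,0,0,0.9]]]' >/dev/null; python3 log.py
python3 -m pendant '[[[0,0,0,0,0,0,0],[0,0,0,0,0,0,0],[0,0,0,0,0,0,0],[0,0,0,0,0,0,0],[0,0,0,0,0,0,0]]]' 50 >/dev/null; python3 log.py
python3 -m pendant '[[[0,0,0,0,0,0,0],[0,0,0,0,0,0,0],[0,0,0,0,0,0,0],[0,0,0,0,0,0,0],[0,0,0,0,0,0,0]]]' 50 >/dev/null; python3 log.py
python3 - <<'E'
from pes import *
o=get_obs();T=Ro.from_quat(o["tool_rot"]).as_matrix();print("pull .1 in tool",T.T@(.1*d), "grip pt",o["position"]-.008*T[:,2], END-.016*u)
E
```

```text
t21.75 q [ 0.564  0.69   1.629 -0.181  0.699 -0.736] p [0.485 0.397 0.088] x [-0.975  0.137 -0.174] z [ 0.172 -0.028 -0.985] F [-0.611  0.469  0.366] w0.0782 g0.0
t22.38 q [ 0.565  0.688  1.629 -0.181  0.699 -0.735] p [0.484 0.398 0.089] x [-0.975  0.136 -0.176] z [ 0.174 -0.027 -0.984] F [ 0.971 -0.06  -0.555] w0.0362 g0.0
t23.00 q [ 0.565  0.688  1.63  -0.181  0.699 -0.735] p [0.484 0.398 0.088] x [-0.975  0.137 -0.175] z [ 0.173 -0.028 -0.985] F [-0.386  0.008  0.273] w0.0197 g49.6
pull .1 in tool [ 0.05531213 -0.00024208 -0.08297897] grip pt [0.48303858 0.39803755 0.09633175] [0.48231333 0.39826947 0.09593087]
```

Gripped at 19.7 mm, about what the cone should measure there. I'll draw it out along the bore axis.

```bash
python3 -m pendant '[[[0.003,0,-0.004,0,0,0,0],[0.005,0,-0.008,0,0,0,0],[0.007,0,-0.011,0,0,0,0],[0.007,0,-0.011,0,0,0,0],[0.007,0,-0.011,0,0,0,0]]]' 55 >/dev/null; python3 log.py
python3 -m pendant '[[[0.007,0,-0.011,0,0,0,0],[0.007,0,-0.011,0,0,0,0],[0.007,0,-0.011,0,0,0,0],[0,0,-0.015,0,0,0,0],[0,0,-0.02,0,0,0,0]]]' 55 >/dev/null; python3 log.py
python3 -m pendant '[[[0,0,-0.025,0,0,0,0],[0,0,-0.025,0,0,0,0],[0,0,0,0,0,0,0],[0,0,0,0,0,0,0],[0,0,0,0,0,0,0]]]' 55 >/dev/null; python3 log.py
python3 - <<'E'
from pes import *
delta(B+[0,0,.24],PR(-41,-8,1));delta(B+[0,0,.24],PR(-41,15,1))
o=get_obs();T=Ro.from_quat(o["tool_rot"]).as_matrix()
from h import *
from rig import camera
import cv2
c=camera("scene");P=o["position"]-.008*T[:,2]
for s in (.016,0,-.098): print(cv2.projectPoints(P+s*u,cv2.Rodrigues(c["R"])[0],c["t"],c["intrinsics"],np.array([c["k1"],0,0,0.]))[0].ravel())
im=c["img"][130:330,150:350,::-1];t=camera("top")["img"][150:350,150:350,::-1]
cv2.imwrite("pics/p1.png",cv2.resize(np.hstack([im,t]),None,fx=2,fy=2))
E
```

```text
t23.62 q [ 0.608  0.605  1.667 -0.179  0.752 -0.7  ] p [0.447 0.403 0.128] x [-0.975  0.136 -0.175] z [ 0.172 -0.028 -0.985] F [ 0.198  0.394 -3.312] w0.0202 g54.6
t24.25 q [ 0.649  0.492  1.661 -0.166  0.873 -0.683] p [0.416 0.408 0.192] x [-0.975  0.136 -0.175] z [ 0.173 -0.028 -0.985] F [-0.206 -0.767 -2.627] w0.0200 g54.6
t24.88 q [ 0.66   0.424  1.624 -0.155  0.981 -0.693] p [0.407 0.409 0.239] x [-0.975  0.137 -0.174] z [ 0.171 -0.029 -0.985] F [-0.456 -0.465 -3.334] w0.0200 g54.6
shift [-0.1425 -0.2262  0.0313] turn [-0.2863 50.9921 -0.1002] ik [ 0.0369  0.738   1.2182  0.1217  1.891  -1.3985] err 0.00000
shift [-0.143  -0.2282  0.0314] turn [  6.0706  50.2271 -23.0006] ik [ 0.1407  0.7564  1.1771 -0.0844  1.9189 -1.6913] err 0.00000
[256.3088 217.6341]
[252.5361 220.0898]
[232.5174 233.1231]
```

View pics/p1.png

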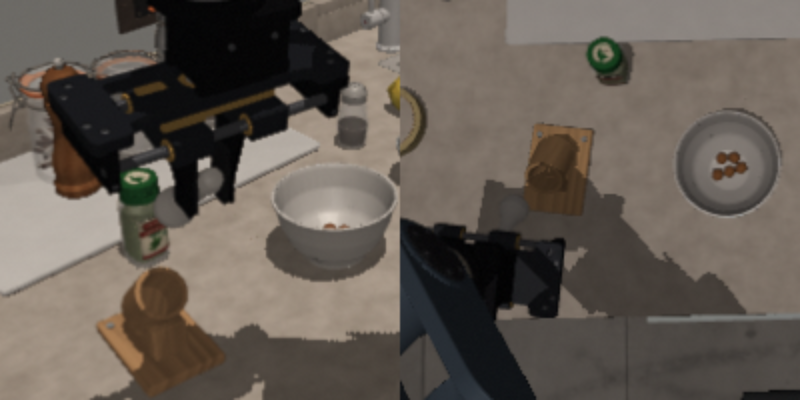

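The pestle is out of the socket: scene head about (236,233), handle end about (255,220), top-view head about (206,255). All five nuts are in the bowl and the holder is empty. I'll measure the actual lean from the head before turning it.

```bash
python3 - <<'E'
from pes import *
from h import *
T=pickle.load(open("pics/top.pkl","rb"));S=pickle.load(open("pics/scene.pkl","rb"))
o=get_obs();Tm=Ro.from_quat(o["tool_rot"]).as_matrix();P=o["position"]-.008*Tm[:,2]
X,e=meet([ray(T,(206.2,254.7)),ray(S,(236,233.2))]);v=P-X
print(X,e,np.linalg.norm(v),v/np.linalg.norm(v),"lean",np.degrees(np.arccos(v[2]/np.linalg.norm(v))),"expected head",P-.098*u)
E
ls pics
```

```text
[0.46088151 0.40189123 0.19541523] 0.0020999058428755528 0.07573709723618229 [-0.72718615  0.09312101  0.68009468] lean 47.14895760202399 expected head [0.48122566 0.39834448 0.18525023]
p1.png
s.png
scene.pkl
scene0.png
scene1.png
top.pkl
top0.png
top1.png
ts1.png
ts2.png
w1.pkl
w1.png
w2.png
w3.pkl
w3.png
x.png
```

```bash
python3 -m pendant '[[[-0.015,-0.023,0.003,0,0,0,0],[-0.018,-0.029,0.004,0,0,0,0],[-0.018,-0.029,0.004,0,0,0,0],[-0.018,-0.029,0.004,0,0,0,0],[-0.018,-0.029,0.004,0,0,0,0]]]' 55 >/dev/null
python3 -m pendant '[[[-0.018,-0.029,0.004,0,0,0,0],[-0.018,-0.029,0.004,0,0,0,0],[-0.015,-0.02,0.004,0,0,0,0],[-0.005,-0.009,0,0,0,0,0],[0,0,0,0,4,0,0]]]' 55 >/dev/null; python3 log.py
python3 -m pendant '[[[0,0,0,0,6,0,0],[0,0,0,0,6,0,0],[0,0,0,0,6,0,0],[0,0,0,0,6,0,0],[0,0,0,0,6,0,0]]]' 55 >/dev/null
python3 -m pendant '[[[0,0,0,0,6,0,0],[0,0,0,0,5,0,0],[0,0,0,0,4,0,0],[0,0,0,0,0,0,0],[0,0,0,0,0,0,0]]]' 55 >/dev/null; python3 log.py
python3 - <<'E'
from pes import *
delta(B+[0,0,.24],PR(-39,-8,1))
o=get_obs();T=Ro.from_quat(o["tool_rot"]).as_matrix();P=o["position"]-.008*T[:,2]
from rig import camera
import cv2,pickle
for n in("scene","top"):
    c=camera(n);pickle.dump(c,open(f"pics/{n}2.pkl","wb"))
    for s in (.016,-.098): print(n,cv2.projectPoints(P+s*Z,cv2.Rodrigues(c["R"])[0],c["t"],c["intrinsics"],np.array([c["k1"],0,0,0.]))[0].ravel())
E
```

```text
t26.23 q [ 0.118  0.385  1.698 -0.036  0.961 -1.293] p [0.519 0.165 0.235] x [-0.985  0.139 -0.102] z [ 0.1   -0.018 -0.995] F [ 0.204  0.113 -2.966] w0.0197 g54.5
t27.48 q [ 0.042  0.72   1.232  0.115  1.858 -1.394] p [0.521 0.165 0.235] x [-0.771  0.11   0.627] z [-0.621  0.084 -0.779] F [ 0.005  0.232 -2.57 ] w0.0195 g54.4
shift [-0.0006 -0.0013  0.0016] turn [-0.1666  0.1861 -0.0924] ik [ 0.0388  0.7215  1.235   0.1167  1.8561 -1.3985] err 0.00000
scene [315.6281 145.7062]
scene [316.2508 197.6121]
top [308.6731 218.5181]
top [311.1534 226.3383]
```

I've used all my picture views, so I'll check numerically: the pestle outline by differencing against the first scene image, and the nuts by colour.

Run:
```python
from h import *
L=lambda n:pickle.load(open(f"pics/{n}.pkl","rb"))
a,b=L("scene")["img"].astype(int),L("scene2")["img"].astype(int)
d=np.abs(a-b).sum(2)
for y in range(160,216,4):
    print(y,"".join(("#" if b[y,x].sum()<110 else "o") if d[y,x]>40 else "." for x in range(290,346)))
t=L("top2")["img"].astype(int);m=((t[...,0]-t[...,2])>40)&(t[...,0]<190)
sub=np.zeros_like(m,np.uint8);sub[200:262,285:345]=m[200:262,285:345]
n,_,st,ce=cv2.connectedComponentsWithStats(sub);print(st[1:,4],ce[1:])
g0=cv2.cvtColor(L("scene")["img"],cv2.COLOR_RGB2GRAY)
# bowl shift & cup shape by template match in scene
g2=cv2.cvtColor(L("scene2")["img"],cv2.COLOR_RGB2GRAY)
for nm,(x0,y0,x1,y1) in dict(bowl=(284,232,350,266),cup=(350,186,388,222),jar=(205,210,236,264)).items():
    r=cv2.matchTemplate(g2[y0-14:y1+14,x0-24:x1+24],g0[y0:y1,x0:x1],cv2.TM_CCOEFF_NORMED);_,v,_,l=cv2.minMaxLoc(r);print(nm,v,np.array(l)-[24,14])
```

```text
160 ooooooooooooooo.o#########oooo#######o.ooooooooooooooooo
164 oooooooooooooooooo#######ooooooooooooooooooooooooooooooo
168 oooooooooooooooooooooooooooooo.ooooooooooooooooooooooooo
172 ooooooooooooooooooooooooooooooooo...ooo.oo.oooooooooooo.
176 oooooooooooooooooooooooooooooo.o..oo..ooooo.oooooooooo..
180 ooooooooooooooooooooo.ooooooooo...o..........oooooooooo.
184 ooooooooooooooooooo.ooooooooooooo.oooooooooooooooooo....
188 ooooooooooooooooooooooooooooo..o........oooooooooooooooo
192 oooooooooooooooooo.ooooooooo.ooooo...........ooooooooooo
196 ooooooooooooooooooooooooooooo...............oooooooooooo
200 ooooooooooooooooooooooooooo..o.............ooooooooooooo
204 ooooooooooooooooooooooooooooooo...o.ooo...oooooooooooooo
208 oooooooooo..oooooooooooooooooooooooooooooooooooooooooooo
212 oo..oooooo......ooooooooooooooooooooooo....ooooooooooooo
[] []
bowl 0.464456707239151 [0 0]
cup 0.7301383018493652 [-5  3]
jar 0.999826192855835 [0 0]
```

Run:
```python
from h import *
b=pickle.load(open("pics/scene2.pkl","rb"))["img"].astype(int)
for y in range(150,262,3):
    print(y,"".join("#" if b[y,x].sum()<100 else ("n" if (b[y,x,0]-b[y,x,2])>.45*b[y,x,0]+5 else ("g" if (b[y,x,0]-b[y,x,2])<.12*b[y,x,0] else ".")) for x in range(280,390)))
t=pickle.load(open("pics/top2.pkl","rb"))["img"].astype(int)
print()
for y in range(196,264,3):
    print(y,"".join("#" if t[y,x].sum()<100 else ("n" if (t[y,x,0]-t[y,x,2])>.45*t[y,x,0]+5 else ("g" if (t[y,x,0]-t[y,x,2])<.12*t[y,x,0] else ".")) for x in range(280,420)))
```

```text
150 .....................###########.g.gggg.g####..............ggggggggggggg.............g.gg...............gg....
153 .......................##########g.ggg..g######...........ggggggggggggggg........g.gg.....g...................
156 .........................#########g..g..########................ggg.......g......g................g.g.........
159 ..........................##########gg..########.................g..g.g.g..............................g......
162 ...........................##########g....#.....................g.........................g....g..............
165 .............................####gggggg...............................gg..gggg..g.......gg........gg.......gg.
168 ...................................gg.................................nnnnnnnnnn..gggg.....g...........g......
171 .................................ggg.gg........g...................nnnnnnnnnnnnnnnnn..g........g.......gg..g..
174 ...................................ggg....gggggggggg............nnnnnnnnnnnnnnnnnnnnnn......g.....g.........g.
177 .................................ggg.ggg.g...gggggg..........
[... 5905 characters left out ...]
ggggggggggggggggggggggggggggggggggggggggggggggggggggggggggggggggggggggggggg#.................ggggg......................
253 gggggggggggggggggggggggggggggggggggggggggggggggggggggggggggggggggggggggggggggggggggggggggggggggg#................ggggg......................
256 gggggggggggggggggggggggggggggggggggggggggggggggggggggggggggggggggggggggggggggggggggggggggggggggg#.................ggggg.....................
259 gggggggggggggggggggggggggggggggggggggggggggggggggggggggggggggggggggggggggggggggggggggggggggggggg##.................ggggg....................
262 ggggggggggggggggggggggggggggggggggggggggggggggggggggggggggggggggggggggggggggggggggggggggggggggggg#.................ggggg....................
```

The pestle's centre line stays at column 316–317 from top to bottom in the scene view. The cup stands upright, the bowl hasn't moved and the nuts are in it. Handing in.

```bash
python3 log.py; python3 -c "
from rig import hand_in
print(hand_in())"
```

```text
t27.57 q [ 0.042  0.719  1.232  0.115  1.859 -1.394] p [0.521 0.165 0.236] x [-0.771  0.11   0.627] z [-0.621  0.085 -0.779] F [-0.267  0.564 -2.674] w0.0201 g54.4
the job is handed in; nothing more can be done
None
```

I handed the job in at 27.6 s with all five nuts in the bowl, the empty cup standing upright and released, and the pestle held head-down over the bowl's middle about 65 mm above the rim; the hand-in returned no verdict, so these are my own checks.

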